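# Open the sprung test jig and file the passed board

## Robot

A 6-joint arm with a two-finger parallel gripper is mounted at the origin on the work surface. World frame = base frame: x ahead of the robot, y to its left, z up, the work surface at z = 0. Lengths are in mm, angles in rad, forces in N, time in s.
With the tool pointing down it reaches from about 350 to 875 mm from the base axis. Payload 4.2 kg.
Tool frame: the origin (TCP) lies between the finger pads; the fingertips stand 25 mm ahead of it and the grasp point (between the pads) lies 6 mm ahead of it; z points along the fingers, y is the line along which they close (so a half turn about z gives the same grasp; the last joint's range is limited). The gripper opens to 85 mm and grips with 20 to 120 N. Pads are 22 mm wide; open, the fingers measure 114 mm over their backs; the gripper's body (76 mm by 85 mm) begins 54 mm behind the grasp point. The pads swing forward as they close: fully open they stand 13 mm farther back than shut.
Start: joints at [-0.977, 0.385, 0.008, 0, -1.194, -0.259], TCP at [205.378, -590.271, 256.312] pointing down, gripper open.
Joint ranges: [-3.14, 3.14], [-1.21, 2.06], [-1.07, 1.41], [-3.16, 2.05], [-2.99, -0.16], [-3.1, 3.1]. Speed limits (rad/s): [2.79, 2.79, 3.14, 3.14, 3.14, 3.14].

## Interface

Orientations are given as a unit quaternion [x, y, z, w].
In Python, from bench import read_state, get_image, job_done gives the robot as it stands.
- The arm moves only by the tool play_rows, never from a script. Its argument "series" is a list of rows, each a list of 6 numbers: the shift along the world's x, y, z in mm, then the turn, a rotation vector about the world's x, y, z in units of 6 degrees (1.0 is 6 degrees). A call has 1 to 20 rows; each row shifts and turns the commanded pose from where the row before left it; what a row does not reach is not made up. A row lasts 1/12 s, in which the tool goes at most 41.7 mm and 7.16 degrees, less where a joint would pass 70% of its speed; a pose out of reach is approached as far as the arm can. A call is refused whole if a number of a shift passes 41.7 or a number of a turn 1, either way. A call with a gripper value outside its range is refused whole. "gripper" is the opening, from 0 (shut) to 1 (fully open), set as the call begins (left out, the last holds). The fingers move at their own pace and stop on an object; the grip force is fixed at half the most. Time passes only in rows, so rows that do not move let the fingers close. It gives the time, the measured TCP pose, the force, the opening and the grip force at its end, in the units of the state.
- read_state(): the state, without advancing time (a new reading comes with each control period).
- get_image(name): name is "scene" or "top" or "wrist"; returns a dict with "image" (480x640x3 uint8, red, green, blue), "fx", "fy", "cx", "cy" (pixels), "dist_coeffs" ([k1, k2, p1, p2, k3] as OpenCV has them; the pictures are not rectified), "eye" and "rotation" of the camera in the world. Camera axes: x right, y down, z forward; pixel columns grow to the right and rows downward; lengths in mm; the calibration is good to about 2 mm. A picture is of the moment at which its call begins. There is no depth.
- job_done(): hands the job in; it is judged then, once.
The state is a dict: "clock": time; "joints": joint angles; "joint_vel": joint speeds; "joint_efforts": joint torques, N m; "position": TCP position; "ee_rot": TCP orientation; "contact_force": force on the tool from outside, world axes, zero at the start; "wrist_torque": the same for the moment, N m; "gripper_width": finger opening in mm; "grasp_force": force on a finger pad.
Only numpy, scipy, OpenCV 4.12 (cv2) and the standard library are available. Lean on these libraries where they do the work, as an engineer would, in place of code of your own. Each camera call takes 0.05 s, during which the arm holds its last target. There are 200 camera calls.

## Task

The board in the closed clamshell test jig has passed its test. Press the jig's round red release button so that the blue lid springs fully open, then lift the board out and set it down flat in the green tray (not the red one), without dropping it. Leave the lid standing open, let go of everything, and leave the other things on the bench where they are.

Things in the scene. Friction and masses are not known exactly. Their poses are not given: they have to be found in the camera images.
- jig: Grey test-jig base block, fixed to the bench, 230 mm (its x) by 170 mm (its y) by 30 mm high. Origin: centre of its underside, on the bench. Its -x end is the front (the button end, towards the robot), +x end carries the lid's hinge. The closed lid covers its deck from x = -30 mm to x = +100 mm, y = -65 to +65 mm. The board lies on the deck (30 mm above the bench) centred at x = +35 mm, y = 0, inside a black fence only 4 mm high.
- release_top (a point): Centre of the top face of the round red push button (28 mm across) at the front of the jig, 54 mm above the bench when not pressed. It is pressed straight down: 8 mm of travel, 1.5 N to start and 5 N to reach the bottom. A catch lets the lid go once it is pressed about 5 mm. It springs back when let go. The front wall of the closed lid is 60 mm behind it (jig +x), with a steel catch in between.
- release (a joint): Travel of the red button, m: 0 = up, 0.008 = fully pressed.
- lid (a joint): Angle of the lid, rad: 0 = shut, 1.9 = fully open against its stop. Blue frame with a clear top, 130 x 130 mm and 54 mm high, hinged along the jig's y axis at jig x = +100 mm, 30 mm above the bench. Once the catch is freed a spring swings it up and back (away from the button) in about one second and holds it at the stop, where it leans back beyond the hinge, clear of the board.
- board_mid (a point): Centre of the yellow transformer block on the board to be moved, half-way up; 25 mm above the board's underside. The block is 36 mm (x) by 26 mm (y) by 42 mm high and stands in the middle of a dark-green circuit board 80 mm (x) by 60 mm (y) by 4 mm thick; grip it from above by the block, best across its 26 mm. On the board only low parts stand near its two x ends. About 0.2 kg. Site axes are the board's axes; z is up.
- tray_green: Green open tray, fixed to the bench, outside 158 mm (x) by 138 mm (y) by 26 mm high, walls and floor 4 mm thick. Origin: centre of its underside, on the bench. The board may lie in it either way round.
- tray_red: Red open tray of the same size and frame, for rejects: not to be used. It and the green tray stand left and right of the jig, in either order.
- reject_mid (a point): Centre of the orange transformer of a rejected board (else like the yellow one) that lies in the red tray; to be left alone.
- spool_mid (a point): Centre of a metal-grey spool, 60 mm across, 40 mm high, standing on the bench; to be left alone.
- cleaner_mid (a point): Centre of a round golden tip-cleaner, 74 mm across, 68 mm high; to be left alone.
Things that resemble listed ones, but are neither listed nor needed, are in the scene too. Of the things that look like the tray_green, the larger one is meant.

How it is judged (in metres and radians):
On the way, in this order (a step that is already met when the one before it is completed fails the run):
1. the red release button is pressed (value of joint release above 0.002 m).
2. the lid has sprung open to its stop (value of joint lid above 1.75 rad), for 0.2 s.
At the end, for the whole second after the job is handed in: The board lies flat (within 0.1 rad, right way up), at rest on the floor of the green tray, inside its walls (block centre within 50 x 45 mm of the tray's centre, 25 to 34 mm above its underside); the lid stands open beyond 1.75 rad; the button is up (under 2 mm) (x of board_mid in the frame of tray_green between -0.05 and 0.05 m and y of board_mid in the frame of tray_green between -0.045 and 0.045 m and z of board_mid in the frame of tray_green between 0.025 and 0.034 m and angle between board_mid's own z axis and vertical below 0.1 rad and linear speed of board below 0.02 m/s and value of joint lid above 1.75 rad and value of joint release below 0.002 m); the robot touches nothing.
It fails at once if the board is dropped (falls free for more than about 2 cm) (linear speed of board above 0.6 m/s and contact force between the fingers and board below 0.1 N).
It fails at once if another thing on the bench is moved more than 30 mm (distance of any of reject_mid, spool_mid, cleaner_mid from where it was at the start of the episode above 0.03 m).
It also fails if it takes over 53 s, if anything falls off the work surface, if the arm or the gripper's body presses on something with over 40 N, if the wrist force passes 120 N, or if a joint passes its speed limit or range.

## Working session

There is one attempt and no reset: what is moved stays moved. The work goes in short steps, Python scripts to look and compute and a tool call to move; the robot and the scene stay as the last step left them, time stands still between calls to the robot, and variables do not carry over. Pictures are saved under pics/ and viewed, at most 10 in all, crops included, and the job is handed in when it is done.

Besides the shell and the picture viewer there is one more tool, called after "Emit:" in YAML: its name, and indented under it one key for each argument. play_rows: Moves the arm, as the interface text tells. Its arguments: {"type":"object","properties":{"series":{"type":"array","items":{"type":"array","items":{"type":"number"}}},"gripper":{"type":"number"}},"required":["series"]}

```bash
mkdir -p pics; cat > h.py <<'E'
import numpy as np, cv2
from bench import read_state, get_image, job_done
def snap(n,f):
    d=get_image(n); cv2.imwrite(f'pics/{f}.png',d['image'][:,:,::-1]); return d
def ray(d,uv,z):
    K=np.array([[d['fx'],0,d['cx']],[0,d['fy'],d['cy']],[0,0,1.]])
    p=cv2.undistortPoints(np.array(uv,float).reshape(-1,1,2),K,np.array(d['dist_coeffs'],float)).reshape(-1,2)
    r=np.c_[p,np.ones(len(p))]@np.array(d['rotation']).T
    e=np.array(d['eye']); return e+r*((z-e[2])/r[:,2])[:,None]
def blobs(d,lo,hi,amin=80):
    m=cv2.inRange(cv2.cvtColor(d['image'],cv2.COLOR_RGB2HSV),np.array(lo),np.array(hi))
    c,_=cv2.findContours(m,cv2.RETR_EXTERNAL,cv2.CHAIN_APPROX_NONE)
    return sorted([x for x in c if cv2.contourArea(x)>amin],key=cv2.contourArea,reverse=True)
E
python3 - <<'E'
from h import *
for n in('top','scene'):
    d=snap(n,n+'0'); print(n,d['eye'],np.round(d['rotation'],2).tolist(),d['fx'])
    for nm,lo,hi in(('red',(0,130,60),(6,255,255)),('green',(40,90,40),(85,255,255)),('blue',(100,100,50),(130,255,255)),('yel',(20,120,80),(35,255,255))):
        for c in blobs(d,lo,hi)[:4]:
            r=cv2.minAreaRect(c); print(nm,cv2.contourArea(c),np.round(r[0]),np.round(r[1]),round(r[2]),ray(d,[r[0]],26 if nm=='green' else 54)[0].round())
print(read_state())
E
```

```text
top [ 234.82196322    6.72951041 1420.66760936] [0.71, -0.7, 0.07, -0.05] 549.6844505290254Traceback (most recent call last):
  File "<stdin>", line 6, in <module>
  File "h.py", line 8, in ray
    r=np.c_[p,np.ones(len(p))]@np.array(d['rotation']).T
      ~~~~~~~~~~~~~~~~~~~~~~~~^~~~~~~~~~~~~~~~~~~~~~~~~~
ValueError: matmul: Input operand 1 has a mismatch in its core dimension 0, with gufunc signature (n?,k),(k,m?)->(n?,m?) (size 4 is different from 3)
```

View pics/top0.png

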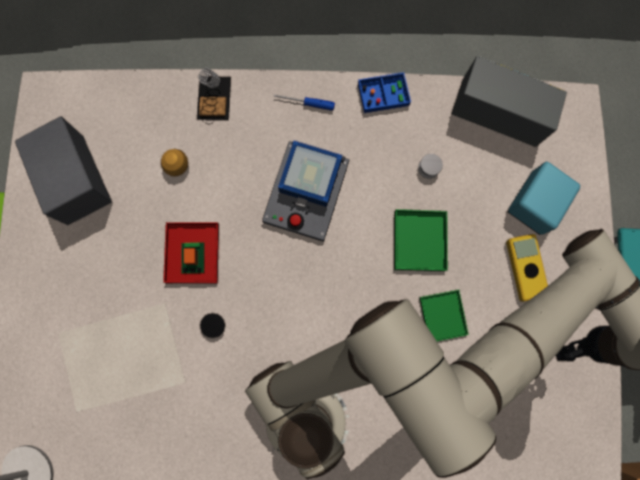

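The top view shows the jig at about (306,190), with its red button at (296,220) and the lid behind it. The large green tray is at (420,240), the red tray at (191,253), the spool at (430,165) and the cleaner at (174,162). The camera's rotation is given as a quaternion, so I'll fix the helper.

```bash
sed -i "s/np.array(d\['rotation'\]).T/Rotation.from_quat(d['rotation']).as_matrix().T/; 1a from scipy.spatial.transform import Rotation" h.py
python3 - <<'E'
from h import *
for n in('top','scene'):
    d=snap(n,n+'1'); print(n,d['eye'],np.round(d['rotation'],2).tolist(),d['fx'])
    for nm,lo,hi in(('red',(0,130,60),(6,255,255)),('green',(40,90,40),(85,255,255)),('blue',(100,100,50),(130,255,255)),('grey',(100,0,60),(130,99,130))):
        for c in blobs(d,lo,hi)[:4]:
            r=cv2.minAreaRect(c); print(nm,cv2.contourArea(c),np.round(r[0]),np.round(r[1]),round(r[2]),ray(d,[r[0]],26 if nm=='green' else 54)[0].round())
            if n=='top' and nm in('green','blue'): print(ray(d,cv2.boxPoints(r),26 if nm=='green' else 84).round().tolist())
s=read_state();print({k:np.round(s[k],3).tolist() for k in('clock','position','ee_rot','contact_force','gripper_width')})
d=get_image('top'); cv2.imwrite('pics/topc.png',cv2.resize(d['image'][120:290,230:470,::-1],None,fx=3.3,fy=3.3,interpolation=cv2.INTER_CUBIC))
E
```

```text
top [ 234.82196322    6.72951041 1420.66760936] [0.71, -0.7, 0.07, -0.05] 549.6844505290254
red 3049.5 [191. 252.] [53. 60.] 1 [419. 298.  54.]
red 93.5 [295. 219.] [11. 11.] 45 [509.  36.  54.]
green 2982.5 [420. 240.] [60. 51.] 90 [ 466. -289.   26.]
[[545.0, -223.0, 26.0], [548.0, -359.0, 26.0], [389.0, -355.0, 26.0], [387.0, -221.0, 26.0]]
green 1645.5 [443. 316.] [46. 39.] 79 [ 271. -345.   26.]
[[318.0, -284.0, 26.0], [338.0, -386.0, 26.0], [224.0, -407.0, 26.0], [204.0, -306.0, 26.0]]
green 153.0 [192. 257.] [28. 20.] 90 [411. 300.  26.]
[[447.0, 328.0, 26.0], [448.0, 276.0, 26.0], [376.0, 272.0, 26.0], [375.0, 324.0, 26.0]]
blue 2470.0 [310. 171.] [53. 50.] 17 [636.   1.  54.]
[[584.0, 83.0, 84.0], [710.0, 49.0, 84.0], [671.0, -81.0, 84.0], [546.0, -45.0, 84.0]]
blue 1455.0 [384.  92.] [33. 48.] 80 [ 862. -193.   54.]
[[881.0, -119.0, 84.0], [909.0, -245.0, 84.0], [816.0, -258.0, 84.0], [789.0, -134.0, 84.0]]
blue 199.0 [319. 103.] [30.  8.] 10 [825. -18.  54.]
[[808.0, 22.0, 84.0], [830.0, 19.0, 84.0], [817.0, -58.0, 84.0], [795.0, -54.0, 84.0]]
scene [1111.31571881  317.082
[... 297 characters left out ...]
5 [222. 210.] [48. 62.] 35 [ 477. -288.   26.]
green 1060.5 [240. 157.] [40. 33.] 11 [ 285. -343.   26.]
green 255.0 [433. 275.] [22. 25.] 18 [426. 301.  26.]
blue 2942.5 [287. 285.] [56. 59.] 41 [621.  -9.  54.]
blue 2159.0 [164. 350.] [60. 41.] 15 [ 887. -183.   54.]
blue 318.0 [238. 368.] [36. 10.] 36 [852. -10.  54.]
grey 6494.0 [574. 385.] [119.  66.] 74 [576. 675.  54.]
grey 982.0 [299. 284.] [68. 89.] 45 [605.  14.  54.]
grey 437.0 [288. 283.] [43. 47.] 45 [614. -10.  54.]
grey 139.5 [264. 313.] [47.  5.] 41 [709. -23.  54.]
{'clock': 0.15, 'position': [205.241, -589.918, 255.467], 'ee_rot': [-0.167, 0.986, 0.001, -0.0], 'contact_force': [0.372, 0.01, -0.463], 'gripper_width': 85.432}
```

View pics/topc.png

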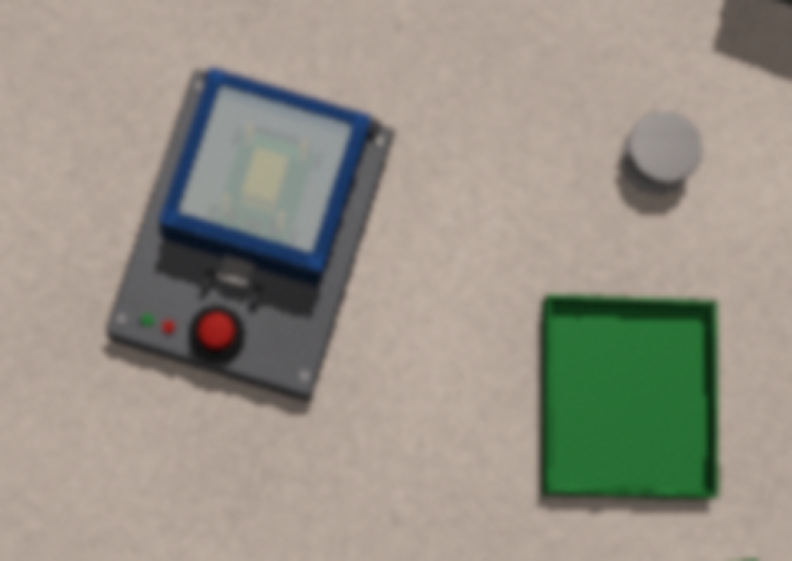

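View pics/scene1.png

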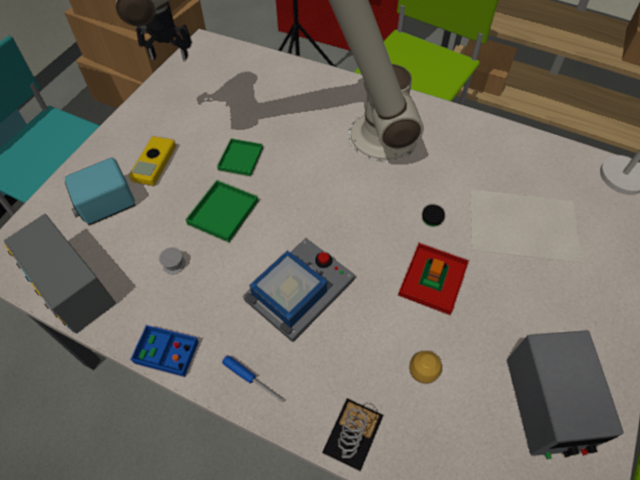

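The scene view agrees with the top view. The button is near (509,36,54), the jig yaw is about -15°, the board is near (629,2.5) and the green tray is near (467,-289). I'll move above the button with the fingers shut.

Emit:
play_rows:
  series:
    - [15.2,31.3,-5,0,0,-0.29]
    - [15.2,31.3,-5,0,0,-0.29]
    - [15.2,31.3,-5,0,0,-0.29]
    - [15.2,31.3,-5,0,0,-0.29]
    - [15.2,31.3,-5,0,0,-0.29]
    - [15.2,31.3,-5,0,0,-0.29]
    - [15.2,31.3,-5,0,0,-0.29]
    - [15.2,31.3,-5,0,0,-0.29]
    - [15.2,31.3,-5,0,0,-0.29]
    - [15.2,31.3,-5,0,0,-0.29]
    - [15.2,31.3,-5,0,0,-0.29]
    - [15.2,31.3,-5,0,0,-0.29]
    - [15.2,31.3,-5,0,0,-0.29]
    - [15.2,31.3,-5,0,0,-0.29]
    - [15.2,31.3,-5,0,0,-0.29]
    - [15.2,31.3,-5,0,0,-0.29]
    - [15.2,31.3,-5,0,0,-0.29]
    - [15.2,31.3,-5,0,0,-0.29]
    - [15.2,31.3,-5,0,0,-0.29]
    - [15.2,31.3,-5,0,0,-0.29]
  gripper: 0

```text
clock: 1.87
position: [509.7, 37.5, 156.1]
ee_rot: [0.136, 0.991, 0.0, 0.0]
contact_force: [0.6, -0.1, 0.3]
gripper_width: 0.3
grasp_force: 0.0
```

Emit:
play_rows:
  series:
    - [0,0,0,0,0,0]
    - [0,0,0,0,0,0]
    - [0,0,0,0,0,0]

```text
clock: 2.12
position: [508.9, 35.7, 155.9]
ee_rot: [0.136, 0.991, -0.0, -0.001]
contact_force: [0.3, 0.1, -0.9]
gripper_width: 0.2
grasp_force: 0.0
```

```bash
python3 - <<'E'
from h import *
s=read_state();print({k:np.round(s[k],3).tolist() for k in('clock','position','ee_rot','contact_force','gripper_width','joints')})
d=snap('wrist','w1')
for c in blobs(d,(0,130,60),(6,255,255)):
    r=cv2.minAreaRect(c); print(r,ray(d,[r[0]],54).round(1))
E
```

```text
{'clock': 2.117, 'position': [508.891, 35.683, 155.949], 'ee_rot': [0.136, 0.991, -0.0, -0.001], 'contact_force': [0.34, 0.136, -0.905], 'gripper_width': 0.153, 'joints': [0.389, 0.293, -0.41, -0.0, -0.869, -2.231]}
((621.0, 71.0), (142.0, 36.0), 90.0) [[459.2 206.4  54. ]]
((315.5, 250.0), (50.0, 49.0), 90.0) [[508.4  35.4  54. ]]
((379.0, 235.0), (16.0, 16.0), 90.0) [[509.4  71.2  54. ]]
```

View pics/w1.png

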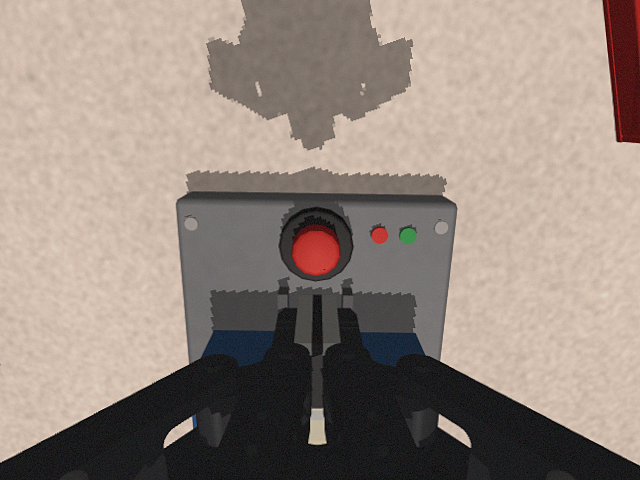

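The wrist view shows the red button at (315,250), which gives (508.4,35.4), straight below the tool. I'll press it now.

Emit:
play_rows:
  series:
    - [0,0,-15,0,0,0]
    - [0,0,-20,0,0,0]
    - [0,0,-20,0,0,0]
    - [0,0,-12,0,0,0]
    - [0,0,-4,0,0,0]
    - [0,0,-3,0,0,0]
    - [0,0,-2,0,0,0]
    - [0,0,-2,0,0,0]
    - [0,0,-2,0,0,0]
    - [0,0,-2,0,0,0]
    - [0,0,-1,0,0,0]
    - [0,0,0,0,0,0]

```text
clock: 3.17
position: [509.9, 35.6, 73.8]
ee_rot: [0.136, 0.991, 0.0, 0.001]
contact_force: [0.1, -1.6, 2.9]
gripper_width: -0.3
grasp_force: 1.8
```

Emit:
play_rows:
  series:
    - [0,0,-1,0,0,0]
    - [0,0,-1,0,0,0]
    - [0,0,-1,0,0,0]
    - [0,0,0,0,0,0]

```text
clock: 3.5
position: [509.9, 35.7, 71.0]
ee_rot: [0.136, 0.991, -0.0, 0.001]
contact_force: [0.1, -3.4, 7.5]
gripper_width: -0.3
grasp_force: 3.9
```

```bash
python3 - <<'E'
from h import *
s=read_state();print(s['contact_force'])
d=get_image('top')
for c in blobs(d,(100,100,50),(130,255,255))[:3]: print(cv2.contourArea(c),cv2.minAreaRect(c))
E
```

```text
[ 0.1041346  -3.35428127  7.52978104]
1456.5 ((383.6931457519531, 92.20976257324219), (33.03242492675781, 47.92940139770508), 80.27242279052734)
1009.5 ((317.51361083984375, 142.10874938964844), (52.78019332885742, 21.28125762939453), 16.821407318115234)
197.0 ((318.5961608886719, 103.01923370361328), (29.809648513793945, 8.04076099395752), 11.309932708740234)
```

The lid is swinging open. I'll lift off, wait, open the gripper and look at the board.

Emit:
play_rows:
  series:
    - [0,0,5,0,0,0]
    - [0,0,20,0,0,0]
    - [0,0,25,0,0,0]
    - [0,0,25,0,0,0]
    - [0,0,25,0,0,0]
    - [0,0,20,0,0,0]
    - [0,0,5,0,0,0]
    - [0,0,0,0,0,0]
    - [0,0,0,0,0,0]
    - [0,0,0,0,0,0]
    - [0,0,0,0,0,0]
    - [0,0,0,0,0,0]
    - [0,0,0,0,0,0]
    - [15,-4,0,0,0,0]
    - [15,-4,0,0,0,0]
    - [15,-4,0,0,0,0]
    - [15,-4,0,0,0,0]
    - [0,0,0,0,0,0]
    - [0,0,0,0,0,0]
  gripper: 1

```text
clock: 5.13
position: [569.4, 19.5, 194.4]
ee_rot: [0.136, 0.991, -0.0, -0.001]
contact_force: [0.4, -0.7, 0.4]
gripper_width: 85.6
grasp_force: 0.0
```

```bash
python3 - <<'E'
from h import *
s=read_state();print(s['position'],s['ee_rot'],s['contact_force'])
d=snap('wrist','w2')
for n in('wrist','top','scene'):
    d=get_image(n)
    for c in blobs(d,(20,100,80),(35,255,255))[:5]:
        r=cv2.minAreaRect(c); p=ray(d,cv2.boxPoints(r),76); print(n,np.round(r[0]),np.round(r[1]),p.mean(0).round(1),p[:,:2].round().tolist())
E
```

```text
[569.39629083  19.52487359 194.41146748] [ 1.36324168e-01  9.90663976e-01 -2.07600243e-04 -7.51553765e-04] [ 0.36126991 -0.68369854  0.42647812]
wrist [312. 332.] [62. 42.] [626.    0.8  76. ] [[601.0, -6.0], [608.0, 19.0], [651.0, 8.0], [643.0, -18.0]]
wrist [312. 290.] [ 9. 37.] [598.1   9.   76. ] [[592.0, -1.0], [598.0, 21.0], [604.0, 19.0], [598.0, -3.0]]
top [528. 267.] [65. 30.] [ 394.5 -557.5   76. ] [[466.0, -501.0], [485.0, -580.0], [322.0, -614.0], [304.0, -535.0]]
scene [152. 160.] [28. 56.] [ 434.8 -536.5   76. ] [[523.0, -561.0], [333.0, -607.0], [349.0, -508.0], [534.0, -470.0]]
scene [426. 366.] [29. 29.] [680.6 359.2  76. ] [[663.0, 319.0], [636.0, 377.0], [698.0, 398.0], [724.0, 342.0]]
scene [289. 288.] [16. 21.] [635.8   4.3  76. ] [[653.0, -21.0], [603.0, -9.0], [619.0, 30.0], [668.0, 17.0]]
```

View pics/w2.png

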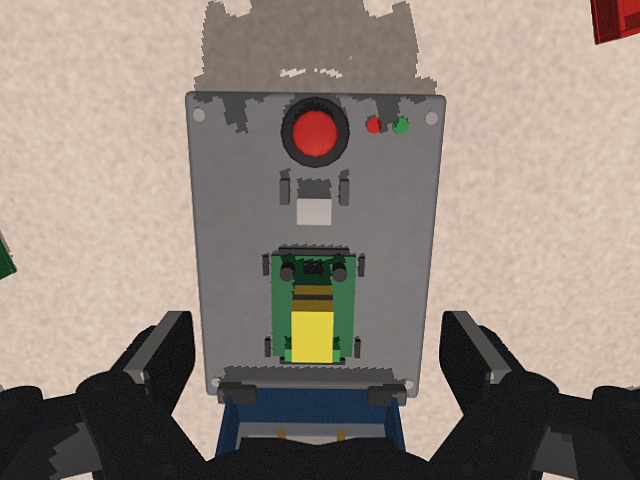

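The lid stands open, with its blue frame at the bottom of the picture. The yellow block is at (312,332), and its centre comes out near (628,0.5). I'll move over it and go down.

Emit:
play_rows:
  series:
    - [14.8,-4.8,0,0,0,0]
    - [14.8,-4.8,0,0,0,0]
    - [14.8,-4.8,-5,0,0,0]
    - [14.8,-4.8,-10,0,0,0]
    - [0,0,-15,0,0,0]
    - [0,0,-20,0,0,0]
    - [0,0,-20,0,0,0]
    - [0,0,-20,0,0,0]
    - [0,0,-15,0,0,0]
    - [0,0,-10,0,0,0]
    - [0,0,-8,0,0,0]
    - [0,0,-5,0,0,0]
    - [0,0,-2,0,0,0]
    - [0,0,0,0,0,0]
    - [0,0,0,0,0,0]

```text
clock: 6.58
position: [629.1, 0.6, 66.1]
ee_rot: [0.136, 0.991, 0.0, 0.001]
contact_force: [0.2, -0.4, -0.4]
gripper_width: 85.1
grasp_force: 0.0
```

Emit:
play_rows:
  series:
    - [0,0,0,0,0,0]
    - [0,0,0,0,0,0]
    - [0,0,0,0,0,0]
    - [0,0,0,0,0,0]
    - [0,0,0,0,0,0]
    - [0,0,0,0,0,0]
    - [0,0,0,0,0,0]
    - [0,0,0,0,0,0]
    - [0,0,0,0,0,0]
    - [0,0,0,0,0,0]
  gripper: 0

```text
clock: 7.42
position: [628.9, 0.6, 65.7]
ee_rot: [0.136, 0.991, 0.0, 0.0]
contact_force: [0.5, 0.1, 2.1]
gripper_width: 25.6
grasp_force: 59.6
```

Emit:
play_rows:
  series:
    - [0,0,3,0,0,0]
    - [0,0,8,0,0,0]
    - [0,0,14,0,0,0]
    - [0,0,18,0,0,0]
    - [0,0,18,0,0,0]
    - [0,0,16,0,0,0]
    - [0,0,12,0,0,0]
    - [0,0,8,0,0,0]
    - [0,0,3,0,0,0]
    - [0,0,0,0,0,0]

```text
clock: 8.25
position: [628.5, 0.6, 165.8]
ee_rot: [0.136, 0.991, 0.0, 0.0]
contact_force: [-0.3, -0.6, -2.3]
gripper_width: 25.5
grasp_force: 59.1
```

Emit:
play_rows:
  series:
    - [-4,-8,0,0,0,0.1]
    - [-8,-14,0,0,0,0.15]
    - [-10,-18,0,0,0,0.2]
    - [-11,-20,0,0,0,0.2]
    - [-12,-21,0,0,0,0.2]
    - [-12,-21,0,0,0,0.2]
    - [-12,-21,0,0,0,0.2]
    - [-12,-21,0,0,0,0.2]
    - [-12,-21,0,0,0,0.2]
    - [-12,-21,0,0,0,0.2]
    - [-12,-21,0,0,0,0.2]
    - [-12,-21,0,0,0,0.2]
    - [-11,-20,0,0,0,0.2]
    - [-10,-18,0,0,0,0.1]
    - [-8,-14,0,0,0,0]
    - [-4,-10,0,0,0,0]
    - [0,0,0,0,0,0]
    - [0,0,0,0,0,0]
    - [0,0,0,0,0,0]

```text
clock: 9.83
position: [466.6, -289.2, 164.9]
ee_rot: [0.003, 1.0, 0.0, -0.0]
contact_force: [0.4, -0.1, -1.0]
gripper_width: 25.1
grasp_force: 59.2
```

```bash
python3 - <<'E'
from h import *
s=read_state();print(s['position'],s['ee_rot'],s['gripper_width'],s['grasp_force'],s['joints'])
d=snap('wrist','w3')
for c in blobs(d,(40,90,40),(85,255,255))[:3]:
    r=cv2.boundingRect(c); print(r,ray(d,[[r[0],r[1]],[r[0]+r[2],r[1]]],26).round())
E
```

```text
[ 466.57094693 -289.15287809  164.91755217] [ 2.61643084e-03  9.99996513e-01  1.68095639e-04 -3.17195325e-04] 25.149044281382583 59.24267292022705 [-2.59491321e-01  3.42026773e-01 -3.07579885e-01 -2.05822079e-04
 -9.21888668e-01 -1.31641343e+00]
(195, 108, 234, 239) [[ 390. -360.   26.]
 [ 391. -223.   26.]]
(131, 0, 140, 28) [[ 333. -391.   26.]
 [ 334. -314.   26.]]
```

View pics/w3.png

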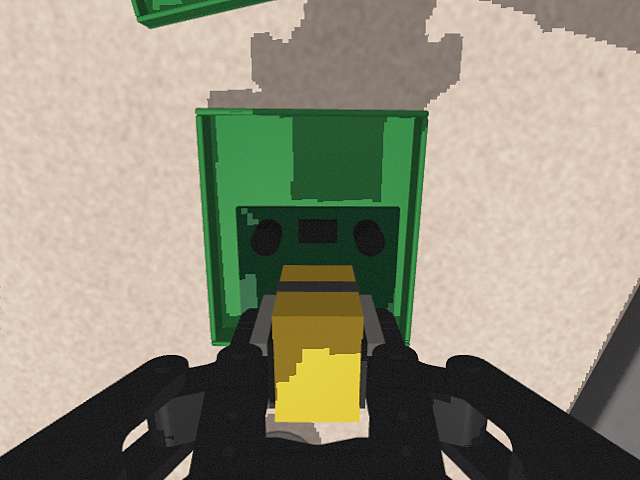

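The wrist view shows the board level in the grip, over the green tray whose rim runs from (195,108) to (429,345). The tool is within 3 mm of the tray's centre, so I'll lower the board.

Emit:
play_rows:
  series:
    - [1,-1,-6,0,0,0]
    - [1,-1,-12,0,0,0]
    - [0,0,-18,0,0,0]
    - [0,0,-20,0,0,0]
    - [0,0,-20,0,0,0]
    - [0,0,-16,0,0,0]
    - [0,0,-12,0,0,0]
    - [0,0,-8,0,0,0]
    - [0,0,-4,0,0,0]
    - [0,0,-3,0,0,0]
    - [0,0,-2,0,0,0]
    - [0,0,-1,0,0,0]
    - [0,0,-1,0,0,0]
    - [0,0,0,0,0,0]
    - [0,0,0,0,0,0]

```text
clock: 11.13
position: [468.8, -291.6, 42.7]
ee_rot: [0.003, 1.0, -0.0, 0.0]
contact_force: [0.1, -0.7, -1.9]
gripper_width: 25.4
grasp_force: 59.2
```

Emit:
play_rows:
  series:
    - [0,0,-1,0,0,0]
    - [0,0,-1,0,0,0]
    - [0,0,-0.5,0,0,0]
    - [0,0,-0.5,0,0,0]
    - [0,0,0,0,0,0]
    - [0,0,0,0,0,0]

```text
clock: 11.63
position: [468.5, -291.5, 39.6]
ee_rot: [0.003, 1.0, -0.0, 0.0]
contact_force: [-1.7, 0.5, 2.0]
gripper_width: 25.4
grasp_force: 59.7
```

Force has gone from -1.9 to +2.0 N, so the board is on the tray floor. I'll release it and go straight up.

Emit:
play_rows:
  series:
    - [0,0,0,0,0,0]
    - [0,0,0,0,0,0]
    - [0,0,0,0,0,0]
    - [0,0,0,0,0,0]
    - [0,0,0,0,0,0]
    - [0,0,0,0,0,0]
    - [0,0,5,0,0,0]
    - [0,0,10,0,0,0]
    - [0,0,20,0,0,0]
    - [0,0,25,0,0,0]
    - [0,0,25,0,0,0]
    - [0,0,25,0,0,0]
    - [0,0,25,0,0,0]
    - [0,0,15,0,0,0]
    - [0,0,0,0,0,0]
    - [0,0,0,0,0,0]
    - [0,0,0,0,0,0]
  gripper: 0.65

```text
clock: 13.05
position: [467.9, -291.2, 189.0]
ee_rot: [0.003, 1.0, 0.0, -0.0]
contact_force: [-0.5, -0.1, 0.0]
gripper_width: 55.5
grasp_force: 0.0
```

```bash
python3 - <<'E'
from h import *
s=read_state();print(s['position'],s['contact_force'],s['gripper_width'])
a=snap('wrist','w4')['image'];b=get_image('scene')['image']
cv2.imwrite('pics/fin.png',np.hstack([cv2.resize(x,(400,300)) for x in(a,b)])[:,:,::-1])
E
```

```text
[ 467.94171231 -291.15987748  188.9625106 ] [-0.45309405 -0.1233367   0.03428765] 55.477413069062735
```

View pics/fin.png

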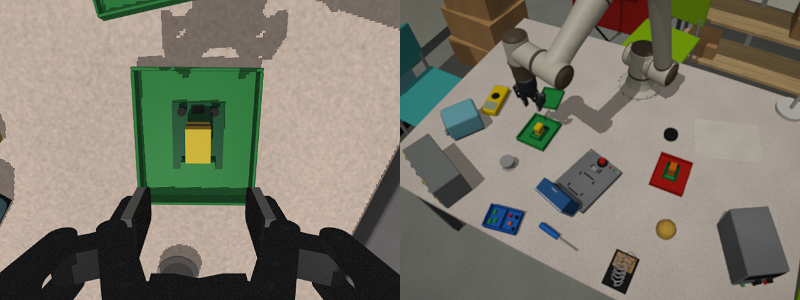

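The board lies flat in the middle of the green tray, at (198,140) in the wrist half of the picture. The lid stands open at (557,196) in the scene half, the gripper is clear, and everything else is where it was.

```bash
python3 -c "from bench import job_done; print(job_done())"
```

```text
the job is handed in; nothing more can be done
None
```

I pressed the button, the lid sprang open and still stands open, and the board lies flat in the green tray with nothing else moved; the job is handed in, but `job_done()` returned no verdict.

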